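Pack the snack pot in the spring-lid lunchbox

TASK

Open the pink lunchbox by pressing its white button catch, keeping a finger over the lid so that it swings right back slowly under control instead of snapping open. Set the blue snack pot with the yellow cap upright on the floor of the empty large compartment without dropping it, then push the lid down again until the catch clicks and holds it shut. Leave everything else on the shelf where it is.

Things in the scene. Friction and masses are not known exactly. Their poses are not given: they have to be found in the camera images.
- lunchbox: Pink two-tier plastic lunchbox, 150 deep (x), 210 wide (y), 106 mm tall when shut; fixed. Origin under its base's centre; its catch faces its own -x, the lid hinge runs along y at +x. Position and yaw vary. Four white spring latches on its ends clip the lower tier on: leave them. The upper tray has 4 mm walls, rim 92 mm up, floor 40 mm up; a narrow compartment at -y holds a fork and spoon.
- compartment (a point): Centre of the floor of the large empty compartment, 40 mm above the lunchbox's base; axes as the lunchbox's. The compartment is 142 mm (x) by 143 mm (y) inside and 52 mm deep; a divider 3 mm thick and 43 mm high bounds it at -y.
- hinge (a point): Middle of the lid's hinge line, at the back of the tray's rim: 76 mm to +x and 92 mm up from the lunchbox's origin; axes as the lunchbox's, the hinge runs along y.
- lid (a joint): Lid angle, rad: 0 shut, 1.9 open against its stop, 19 degrees past upright. A hinge spring drives it open all the way (0.21 N m shut, 0.06 N m open; about 0.7 N at the front edge, net of weight): freed by the catch it flies open in about 0.3 s unless something is held over it, and then stays open. Pushed down to 0 near the front edge with 6 to 8 N it snaps under the catch.
- lid_edge (a point): Middle of the upper front edge of the lid; moves with it. The lid is a slab 14 mm thick, 210 mm wide, reaching 157 mm from the hinge line to this edge; a tongue 30 mm wide with a lip hangs 17 mm below it at the middle of the edge. Shut, underside 92 mm and top 106 mm above the lunchbox's base, this edge at its x = -81 mm.
- catch_top (a point): Centre of the top of the white push button at the middle of the lunchbox's front: 96 mm to -x and 118 mm up from the lunchbox's origin. The button is 24 mm deep (x) by 44 mm wide (y), begins 3 mm in front of the lid's front edge and stands 12 mm above the lid's top when up, 6 mm when fully down.
- catch (a joint): How far the button is pressed down, in m: 0 up, 0.006 fully down. It takes 2.5 N to start and 6 N to bottom; the lid is let go after about 0.003 of travel and is past the hook once its front edge has risen 5 mm. It springs back up when left, and dips and comes back by itself as the closing lid snaps past the hook.
- snack_pot_center (a point): Centre of the loose snack pot, half-way up: a round teal-blue pot with a ribbed yellow screw cap, 60 mm in diameter, 44 mm tall, upright on the shelf, about 0.12 kg. z is its own up axis.
- snack_pot: The same snack pot; origin at the centre of its underside.
- whistle: Bystander: red plastic whistle, 60 mm long (x), 29 mm tall. Origin under its middle. It and the puck may change places with the snack pot.
- puck: Bystander: black rubber puck, 76 mm in diameter, 25 mm tall. Origin under its centre.
- flask: Bystander: upright steel drink flask with a black flip-top lid, 73 mm in diameter, 245 mm tall. Origin under its centre.
- shuttlecock_0: Bystander: first of a row of three white shuttlecocks standing skirt down, cork up, 66 mm across, 83 mm tall. Origin under its centre.
- shuttlecock_1: Bystander: second shuttlecock of the row.
- shuttlecock_2: Bystander: third shuttlecock of the row.
Not all that is in view belongs to the job. Of the things like the snack_pot, leave any that is orange; of the rest the larger one is meant.

How it is judged:
On the way, in this order (a step that is already met when the one before it is completed fails the run):
1. the lid is right back (past 1.75 rad) and still (value of joint lid above 1.75 rad and velocity of joint lid between -0.3 and 0.3 rad/s), for 0.2 s.
2. the snack pot stands let go on the floor of the large compartment, the lid still up (past 1.2 rad) (x of snack_pot_center in the frame of lunchbox between -0.046 and 0.046 m and y of snack_pot_center in the frame of lunchbox between -0.02 and 0.079 m and z of snack_pot_center in the frame of lunchbox between 0.055 and 0.07 m and angle between snack_pot_center's own z axis and vertical below 0.15 rad and contact force between snack_pot and the fingers below 0.1 N and linear speed of snack_pot below 0.03 m/s and value of joint lid above 1.2 rad), for 0.2 s.
At the end, for the whole second after the job is handed in: The snack pot stands upright (within 0.15 rad), at rest and let go on the floor of the large compartment, the lid is latched shut (joint below 0.03 rad) and still, the button is up again (pressed less than 2 mm), and the whistle, puck, flask and shuttlecocks are within 30 mm of where they were (x of snack_pot_center in the frame of lunchbox between -0.046 and 0.046 m and y of snack_pot_center in the frame of lunchbox between -0.02 and 0.079 m and z of snack_pot_center in the frame of lunchbox between 0.055 and 0.07 m and angle between snack_pot_center's own z axis and vertical below 0.15 rad and contact force between snack_pot and the fingers below 0.1 N and linear speed of snack_pot below 0.03 m/s and value of joint lid below 0.03 rad and velocity of joint lid between -0.1 and 0.1 rad/s and value of joint catch below 0.002 m and not (distance of whistle from where it was at the start of the episode above 0.03 m) and not (distance of puck from where it was at the start of the episode above 0.03 m) and not (distance of flask from where it was at the start of the episode above 0.03 m) and not (distance of shuttlecock_0 from where it was at the start of the episode above 0.03 m) and not (distance of shuttlecock_1 from where it was at the start of the episode above 0.03 m) and not (distance of shuttlecock_2 from where it was at the start of the episode above 0.03 m)); the robot touches nothing.
It fails at once if the lid snaps open: once more than 0.25 rad up it opens faster than 3 rad/s (value of joint lid above 0.25 rad and velocity of joint lid above 3 rad/s).
It fails at once if the snack pot is dropped: it falls faster than 0.6 m/s out of the fingers (contact force between snack_pot and the fingers below 0.05 N and linear speed of snack_pot above 0.6 m/s).
It fails at once if the whistle, puck, flask or a shuttlecock is moved more than 30 mm, or the flask or a shuttlecock tips (past 0.4 rad) (distance of any of whistle, puck, flask, shuttlecock_0, shuttlecock_1, shuttlecock_2 from where it was at the start of the episode above 0.03 m or angle between any of flask, shuttlecock_0, shuttlecock_1, shuttlecock_2's own z axis and vertical above 0.4 rad).
It also fails if it takes over 72 s, if anything falls off the work surface, if the arm or the gripper's body presses on something with over 40 N, if the wrist force passes 120 N, or if a joint passes its speed limit or range.

ROBOT

A 6-joint arm with a two-finger parallel gripper is mounted at the origin on the work surface. World frame = base frame: x ahead of the robot, y to its left, z up, the work surface at z = 0. Lengths are in m, angles in rad, forces in N, time in s.
With the tool pointing down it reaches from about 0.35 to 0.775 m from the base axis. Payload 7.3 kg.
Tool frame: the origin (TCP) lies between the finger pads; the fingertips stand ahead of it and the grasp point (between the pads) lies 6 mm ahead of it (robot.tip_extent is the x of the fingertips in the tool frame, in m); x points along the fingers, z is the direction in which the jaws open and shut, and the axes are right-handed (so a half turn about x gives the same grasp; the last joint's range is limited). The gripper opens to 92 mm and grips with 3 to 60 N. Pads are 19 mm wide; open, the fingers measure 130 mm over their backs; the gripper's body (75 mm by 190 mm) begins 47 mm behind the grasp point.
Start: joints at [-1.389, 0.342, 1.524, -0, 1.275, -0.146], TCP at [0.169, -0.497, 0.252] pointing down, gripper open.
Joint ranges: [-2.53, 2.53], [-0.77, 2.02], [0.04, 2.7], [-1, 4.14], [0.28, 2.66], [-3.11, 3.11]. Speed limits (rad/s): [2.57, 2.57, 3.14, 3.14, 3.14, 3.14].

INTERFACE

Orientations are given as [roll, pitch, yaw] about the fixed x, y, z axes, in that order (R = Rz(yaw) Ry(pitch) Rx(roll)).
In Python, from cell import robot gives the robot as it stands. The module is installed in compiled form; this text tells all that it offers.
- The arm moves only by the shell command python3 -m creep 'ROWS' [FORCE]. ROWS is JSON, a list of rows, each an object with "translation": the shift along the tool's x, y, z in m, a list of three; "twist": the turn, a rotation vector about the tool's x, y, z in rad, a list of three; "hand": the opening in per cent of the stroke, from 0 (shut) to 100 (fully open). A call has 1 to 5 rows; each row is the pose to reach, as a shift and turn from the pose measured when the call began, along the tool's axes at that moment; what a row does not reach only later rows make up. A row lasts 1/10 s, in which the tool goes at most 50 mm and 8.59 degrees, less where a joint would pass 70% of its speed; a pose out of reach is approached as far as the arm can. A call with a gripper value outside its range is refused whole. The fingers move at their own pace and stop on an object; FORCE is the grip in N (left out, the last holds). Time passes only in rows, so rows that repeat a pose let the fingers close. It gives the time, the measured TCP pose, the force and the opening at its end, in the units of the state.
- robot.observe(): the state, without advancing time (a new reading comes with each control period).
- robot.read_camera(name): name is "side" or "top"; returns the picture (480x640x3 uint8, blue, green, red); there is no depth.
- robot.calibration(name): a dict with "intrinsics" (3x3 intrinsics, pixels), "cam_to_world" (4x4, takes a point from camera to world coordinates). Camera axes: x right, y up, looking along -z (the intrinsics and any distortion apply to the point x, -y, -z); pixel columns grow to the right and rows downward; lengths in m; the calibration is good to about 2 mm. A picture is of the moment at which its call begins. calibration takes no time and is no camera call.
- robot.hand_in(): hands the job in, once; it reports no verdict.
The state is a dict: "time": time; "qpos": joint angles; "qvel": joint speeds; "joint_efforts": joint torques, N m; "tool_pos": TCP position; "tool_rot": TCP orientation; "contact_force": force on the tool from outside, world axes, zero at the start; "torque": the same for the moment, N m; "opening": finger opening in m.
Only numpy, scipy, OpenCV 4.12 (cv2) and the standard library are available. Lean on these libraries where they do the work, as an engineer would, in place of code of your own. Each camera call takes 0.05 s, during which the arm holds its last target. There are 200 camera calls.

## Working session

There is one attempt and no reset: what is moved stays moved. The work goes in short steps, Python scripts to look and compute and a shell command to move; the robot and the scene stay as the last step left them, time stands still between calls to the robot, and variables do not carry over. Pictures are saved under pics/ and viewed, about 8 in all and at most 12, crops included, and the job is handed in when it is done.

```bash
mkdir -p pics
python3 - <<'E'
from cell import robot
import cv2, numpy as np
np.set_printoptions(precision=4,suppress=True)
for n in("side","top"):
    cv2.imwrite(f"pics/{n}0.png",robot.read_camera(n)); c=robot.calibration(n); print(n,{k:np.array(v) for k,v in c.items()})
print(robot.observe(), robot.tip_extent)
E
```

```text
side {'intrinsics': array([[511.0274,   0.    , 322.6914],
       [  0.    , 511.0274, 232.1785],
       [  0.    ,   0.    ,   1.    ]]), 'cam_to_world': array([[ 0.9272,  0.2739, -0.2554,  0.2485],
       [-0.3745,  0.6845, -0.6254, -0.8536],
       [ 0.0035,  0.6756,  0.7373,  1.0473],
       [ 0.    ,  0.    ,  0.    ,  1.    ]])}
top {'intrinsics': array([[489.2795,   0.    , 323.8149],
       [  0.    , 489.2795, 242.4673],
       [  0.    ,   0.    ,   1.    ]]), 'cam_to_world': array([[ 0.0198,  0.9864, -0.1631,  0.3866],
       [-0.9998,  0.0179, -0.0131, -0.0412],
       [-0.0099,  0.1634,  0.9865,  1.1977],
       [ 0.    ,  0.    ,  0.    ,  1.    ]])}
{'time': 0.1, 'qpos': array([-1.389 ,  0.3427,  1.5249, -0.    ,  1.2754, -0.146 ]), 'qvel': array([-0.0008, -0.0033, -0.0015, -0.0016,  0.0015, -0.0006]), 'joint_efforts': array([  0.0023, -43.2003, -24.4694,   0.0719,   0.0526,  -0.    ]), 'tool_pos': array([ 0.169 , -0.4967,  0.2511]), 'tool_rot': array([3.0045, 1.5694, 1.7615]), 'contact_force': array([ 0.1536, -0.0171, -0.2235]), 'torque': array([0.0003, 0.0101, 0.0245]), 'opening': 0.09140536663710072} 0.025
```

View pics/side0.png

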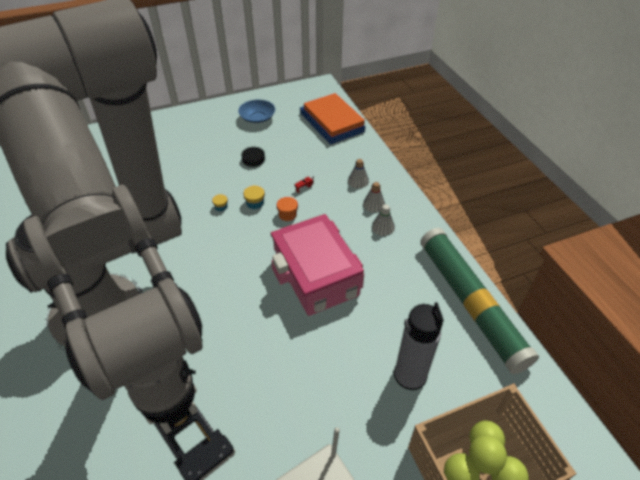

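View pics/top0.png

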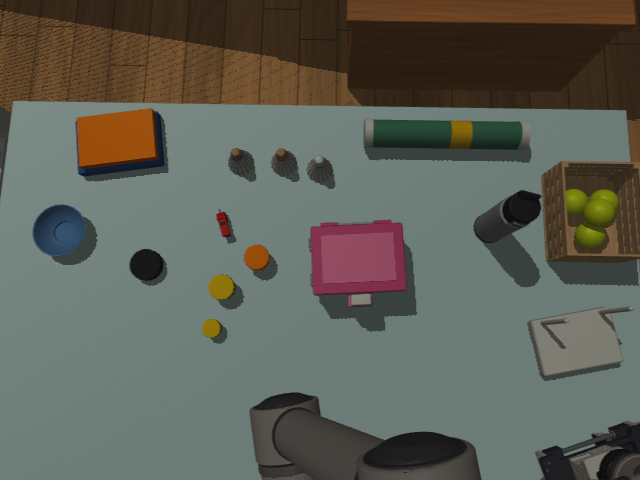

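The side view shows the pink lunchbox with its catch at about (281,262), the flask at (418,345) and the shuttlecocks at about (360–385,165–225). The top view shows the lunchbox centred at (358,258) and its button at (359,299). In the top view the large yellow-capped pot is at (221,287), a small one at (211,328) and the orange one at (257,257).

```bash
cat > h.py <<'E'
import cv2, numpy as np
from cell import robot
from scipy.spatial.transform import Rotation as R
np.set_printoptions(precision=4,suppress=True)
def ray(n,uv,z):
    c=robot.calibration(n);K=np.array(c["intrinsics"]);T=np.array(c["cam_to_world"])
    p=np.linalg.solve(K,[uv[0],uv[1],1]); d=T[:3,:3]@[p[0],-p[1],-p[2]]; o=T[:3,3]
    return o+d*(z-o[2])/d[2]
def proj(n,P):
    c=robot.calibration(n);K=np.array(c["intrinsics"]);T=np.array(c["cam_to_world"])
    q=T[:3,:3].T@(np.array(P)-T[:3,3]); q=K@[q[0],-q[1],-q[2]]; return q[:2]/q[2]
def big(m):
    cs,_=cv2.findContours(m.astype(np.uint8),cv2.RETR_EXTERNAL,cv2.CHAIN_APPROX_NONE); return max(cs,key=cv2.contourArea)
def blobs(m,amin=60):
    n,l,s,c=cv2.connectedComponentsWithStats(m.astype(np.uint8)); return [(c[i],s[i]) for i in range(1,n) if s[i,4]>=amin]
def tool():
    s=robot.observe(); return np.array(s["tool_pos"]),R.from_euler("xyz",s["tool_rot"]),s
def down(zyaw, tilt=0):
    "tool x down (tilted about jaw axis), jaw axis z horizontal at zyaw"
    z=np.array([np.cos(zyaw),np.sin(zyaw),0]); x=np.array([0,0,-1.]); y=np.cross(z,x)
    return R.from_matrix(np.c_[x,y,z])*R.from_rotvec([0,0,tilt])
def go(P,Rt=None):
    p,r,s=tool(); print("from",p,"trans",r.inv().apply(np.array(P)-p),"twist",(r.inv()*(Rt or r)).as_rotvec())
E
python3 - <<'E'
from h import *
im=cv2.imread("pics/top0.png");hsv=cv2.cvtColor(im,cv2.COLOR_BGR2HSV)
H,S,V=cv2.split(hsv)
pink=((H>160)&(S>90)&(V>60)); pink[:,:300]=0;pink[:,420:]=0;pink[:210]=0; pink[310:]=0
pk=cv2.morphologyEx(pink.astype(np.uint8),cv2.MORPH_OPEN,np.ones((17,17)))
r=cv2.minAreaRect(big(pk)); b=cv2.boxPoints(r); print(r); 
for q in b: print(q,ray("top",q,.106),ray("top",q,.092))
w=(S<90)&(V>130); w[:290]=0;w[310:]=0;w[:,:340]=0;w[:,380:]=0
for c,s in blobs(w,20): print("white",c,s,ray("top",c,.118))
y=(H>18)&(H<35)&(S>150)&(V>90); y[:, 300:]=0
for c,s in blobs(y): print("yellow",c,s,ray("top",c,.044))
p,r,s=tool(); print(r.as_matrix())
for n,uv,z in(("flask",(485,230),0),("sh2",(320,165),.06),("sh0",(240,160),.06),("orange",(257,257),.04),("whistle",(223,224),.015),("puck",(147,265),.025)): print(n,ray("top",uv,z))
cv2.imwrite("pics/c1.png",cv2.resize(im[205:320,190:430],None,fx=3.3,fy=3.3,interpolation=cv2.INTER_CUBIC))
E
```

```text
((357.948486328125, 257.134033203125), (71.00605773925781, 93.36750793457031), 87.83892059326172)
[309.9592 223.4167] [0.6105 0.0057 0.106 ] [0.6134 0.0063 0.092 ]
[403.2603 219.8959] [ 0.6224 -0.2064  0.106 ] [ 0.6255 -0.2086  0.092 ]
[405.9378 290.8514] [ 0.4615 -0.2113  0.106 ] [ 0.4624 -0.2135  0.092 ]
[312.6367 294.3722] [ 0.4497 -0.0042  0.106 ] [ 0.4505 -0.0037  0.092 ]
white [358.4149 297.5532] [352 294  17  10  94] [ 0.444  -0.1052  0.118 ]
yellow [220.7798 286.4828] [209 274  25  26 495] [0.4677 0.2152 0.044 ]
yellow [210.8276 327.8008] [202 319  18  19 261] [0.3712 0.2332 0.044 ]
[[-0.0003  0.9467  0.322 ]
 [ 0.0013  0.322  -0.9467]
 [-1.      0.0002 -0.0014]]
flask [ 0.6233 -0.425   0.    ]
sh2 [ 0.7646 -0.0131  0.06  ]
sh0 [0.774  0.1815 0.06  ]
orange [0.5399 0.1331 0.04  ]
whistle [0.6239 0.2245 0.015 ]
puck [0.5175 0.4011 0.025 ]
```

View pics/c1.png

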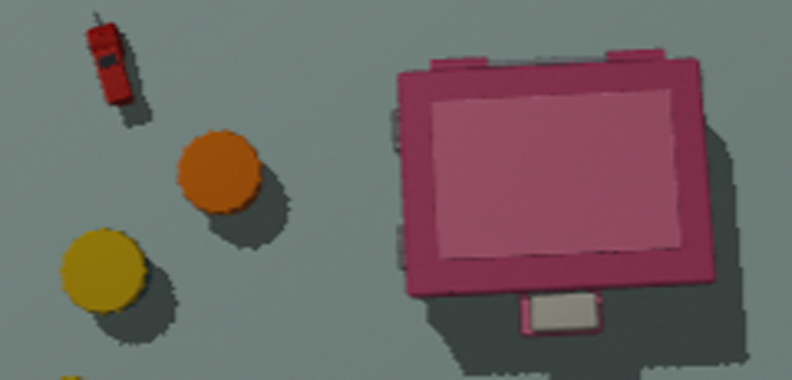

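The button ray (0.440, -0.110) agrees with the lid corners. That puts the lunchbox origin at about (0.537, -0.105) with yaw 0.055, and the pot at (0.468, 0.215). I'll go above the lunchbox, with the jaws along its x axis.

```bash
cat >> h.py <<'E'
O=np.array([.5366,-.105,0]); YAW=.055
B=R.from_euler("z",YAW)
def bw(x,y,z): return O+B.apply([x,y,z])
def inbox():
    p,r,s=tool(); print("t %.2f"%s["time"],"box tcp",B.inv().apply(p-O),"F",s["contact_force"],"open %.4f"%s["opening"],"R",(B.inv()*r).as_matrix().round(3).tolist())
E
python3 -m creep '[{"translation":[-0.05,0,0],"twist":[0,0,0],"hand":100},{"translation":[-0.1,0,0],"twist":[0,0,0],"hand":100},{"translation":[-0.1,0.04,-0.025],"twist":[-0.15,0,0],"hand":100},{"translation":[-0.1,0.08,-0.05],"twist":[-0.3,0,0],"hand":100},{"translation":[-0.1,0.12,-0.075],"twist":[-0.45,0,0],"hand":100}]' 20
python3 -c "
from h import *
go(bw(-.0435,0,.24),down(YAW))"
```

```text
time: 0.6
tool_pos: [0.259, -0.3859, 0.3511]
tool_rot: [2.432, 1.569, 1.644]
contact_force: [0.6, -0.5, 0.0]
opening: 0.0921
from [ 0.259  -0.3859  0.3511] trans [ 0.1115  0.3623 -0.0322] twist [-0.8431 -0.0007 -0.0015]
```

```bash
python3 -m creep '[{"translation":[0.0,0.045,-0.004],"twist":[-0.14,0,0],"hand":100},{"translation":[0.0,0.09,-0.008],"twist":[-0.28,0,0],"hand":100},{"translation":[0.02,0.135,-0.012],"twist":[-0.42,0,0],"hand":100},{"translation":[0.04,0.175,-0.016],"twist":[-0.56,0,0],"hand":100},{"translation":[0.06,0.215,-0.02],"twist":[-0.7,0,0],"hand":100}]'
python3 -c "
from h import *
go(bw(-.0435,0,.20),down(YAW))"
```

```text
time: 1.1
tool_pos: [0.3981, -0.2183, 0.2906]
tool_rot: [1.671, 1.569, 1.589]
contact_force: [0.3, -0.7, 0.5]
opening: 0.0918
from [ 0.3981 -0.2183  0.2906] trans [0.0908 0.1182 0.0857] twist [-0.1371 -0.     -0.0015]
```

```bash
python3 -m creep '[{"translation":[0.03,0.035,0.025],"twist":[-0.05,0,0],"hand":100},{"translation":[0.05,0.07,0.05],"twist":[-0.1,0,0],"hand":100},{"translation":[0.07,0.1,0.075],"twist":[-0.137,0,0],"hand":100},{"translation":[0.091,0.118,0.086],"twist":[-0.137,0,-0.0015],"hand":100},{"translation":[0.091,0.118,0.086],"twist":[-0.137,0,-0.0015],"hand":100}]'
python3 - <<'E'
from h import *
go(bw(-.0435,0,.15),down(YAW)); inbox()
ims=[]
for n,P in(("side",bw(-.05,0,.13)),("top",bw(-.05,0,.13))):
    im=robot.read_camera(n); u,v=proj(n,P).astype(int); ims.append(cv2.resize(im[v-60:v+60,u-65:u+65],None,fx=3,fy=3,interpolation=cv2.INTER_CUBIC))
cv2.imwrite("pics/c2.png",np.hstack(ims))
E
```

```text
time: 1.6
tool_pos: [0.493, -0.1049, 0.1966]
tool_rot: [2.645, 1.565, 2.704]
contact_force: [-0.7, -0.4, 0.9]
opening: 0.0919
from [ 0.493  -0.1049  0.1966] trans [ 0.0466 -0.0027  0.0003] twist [ 0.0034 -0.0055 -0.003 ]
t 1.60 box tcp [-0.0435  0.0025  0.1966] F [-0.7377 -0.3597  0.8686] open 0.0919 R [[-0.006, -0.003, 1.0], [0.003, 1.0, 0.003], [-1.0, 0.003, -0.006]]
```

View pics/c2.png

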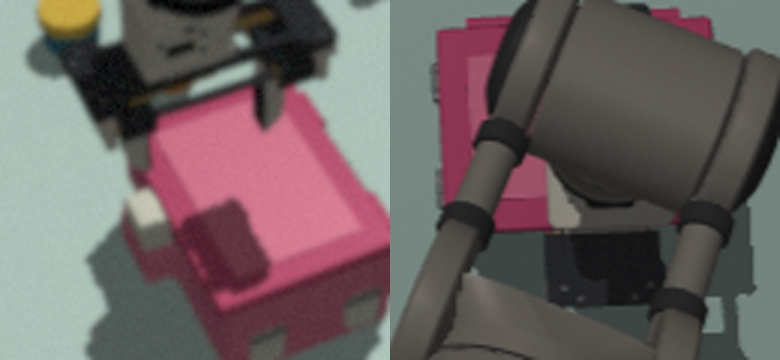

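The side view shows the front finger over the white button and the rear finger over the lid, about 50 mm up. Next I descend and press.

```bash
python3 -m creep '[{"translation":[0.02,-0.0027,0],"twist":[0.003,-0.0055,-0.003],"hand":100},{"translation":[0.04,-0.0027,0],"twist":[0.003,-0.0055,-0.003],"hand":100},{"translation":[0.048,-0.0027,0],"twist":[0.003,-0.0055,-0.003],"hand":100},{"translation":[0.051,-0.0027,0],"twist":[0.003,-0.0055,-0.003],"hand":100},{"translation":[0.051,-0.0027,0],"twist":[0.003,-0.0055,-0.003],"hand":100}]'
python3 -c "
from h import *
inbox()"
python3 -m creep '[{"translation":[0.003,0,0],"twist":[0,0,0],"hand":100},{"translation":[0.006,0,0],"twist":[0,0,0],"hand":100},{"translation":[0.0075,0,0],"twist":[0,0,0],"hand":100}]'
python3 -c "
from h import *
inbox()"
```

```text
time: 2.2
tool_pos: [0.4933, -0.1109, 0.1491]
tool_rot: [-0.589, 1.565, -0.537]
contact_force: [-0.5, 0.6, 0.3]
opening: 0.0921
t 2.20 box tcp [-0.0435 -0.0035  0.1491] F [-0.47    0.5923  0.2501] open 0.0921 R [[0.005, 0.003, 1.0], [-0.003, 1.0, -0.003], [-1.0, -0.003, 0.005]]
time: 2.5
tool_pos: [0.4938, -0.1111, 0.142]
tool_rot: [-0.586, 1.564, -0.534]
contact_force: [0.9, -1.0, 2.9]
opening: 0.0917
t 2.50 box tcp [-0.0431 -0.0038  0.142 ] F [ 0.9426 -1.006   2.8984] open 0.0917 R [[0.006, 0.003, 1.0], [-0.004, 1.0, -0.003], [-1.0, -0.004, 0.006]]
```

```bash
python3 -m creep '[{"translation":[0.002,0,0],"twist":[0,0,0],"hand":100},{"translation":[0.0035,0,0],"twist":[0,0,0],"hand":100},{"translation":[0.0045,0,0],"twist":[0,0,0],"hand":100},{"translation":[0.0045,0,0],"twist":[0,0,0],"hand":100}]'
python3 - <<'E'
from h import *
inbox()
im=robot.read_camera("side"); u,v=proj("side",bw(-.03,0,.12)).astype(int)
cv2.imwrite("pics/c3.png",cv2.resize(im[v-55:v+65,u-70:u+90],None,fx=4,fy=4,interpolation=cv2.INTER_CUBIC))
E
```

```text
time: 2.9
tool_pos: [0.4939, -0.1112, 0.1381]
tool_rot: [-0.593, 1.563, -0.54]
contact_force: [-1.5, -0.6, 8.1]
opening: 0.0919
t 2.90 box tcp [-0.043  -0.0038  0.1381] F [-1.4693 -0.5593  8.0721] open 0.0919 R [[0.006, 0.002, 1.0], [-0.004, 1.0, -0.002], [-1.0, -0.004, 0.006]]
```

View pics/c3.png

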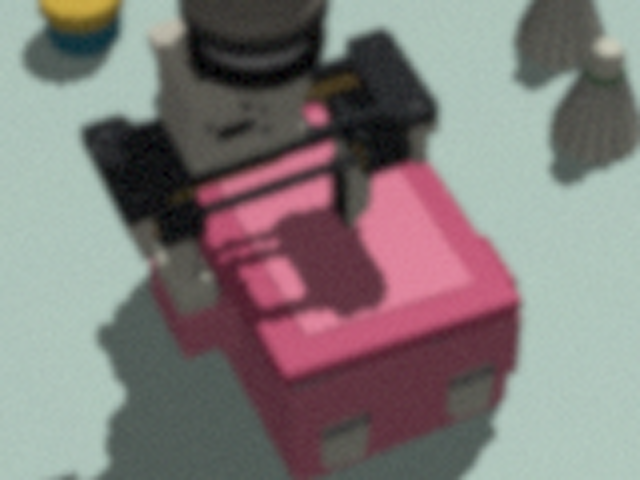

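Force rose to 8.1 N, which is the button plus the lid resting against the rear finger, so the lid is free and held. Now I let it up along its arc.

```bash
python3 -m creep '[{"translation":[-0.005,0,0],"twist":[0,0,0],"hand":100},{"translation":[-0.010,0,0.001],"twist":[0,0,0],"hand":100},{"translation":[-0.015,0,0.003],"twist":[0,0,0],"hand":100},{"translation":[-0.019,0,0.004],"twist":[0,0,0],"hand":100},{"translation":[-0.023,0,0.005],"twist":[0,0,0],"hand":100}]'
python3 - <<'E'
from h import *
inbox()
p,r,s=tool(); P=B.inv().apply(p-O)+[.046,0,-.025]-[.076,0,.092]; print(P)
E
```

```text
time: 3.45
tool_pos: [0.499, -0.1108, 0.1615]
tool_rot: [-0.578, 1.563, -0.525]
contact_force: [0.3, -0.1, 0.1]
opening: 0.0917
t 3.45 box tcp [-0.0379 -0.0037  0.1615] F [ 0.334  -0.1246  0.1389] open 0.0917 R [[0.007, 0.002, 1.0], [-0.004, 1.0, -0.002], [-1.0, -0.004, 0.007]]
[-0.0679 -0.0037  0.0445]
```

Run:
```python
from h import *
inbox()
im=robot.read_camera("side"); u,v=proj("side",bw(-.03,0,.12)).astype(int)
cv2.imwrite("pics/c4.png",cv2.resize(im[v-55:v+65,u-70:u+90],None,fx=4,fy=4,interpolation=cv2.INTER_CUBIC))
```

```text
t 3.45 box tcp [-0.0379 -0.0037  0.1615] F [ 0.334  -0.1246  0.1389] open 0.0917 R [[0.007, 0.002, 1.0], [-0.004, 1.0, -0.002], [-1.0, -0.004, 0.007]]
```

View pics/c4.png

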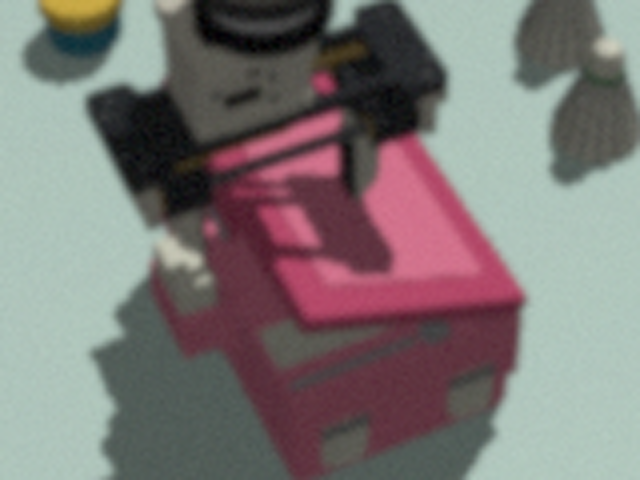

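The lid is open about 0.3 rad and held under the rear finger at (360,180). The button at (185,260) is free, so I continue along the arc.

```bash
python3 -m creep '[{"translation":[-0.005,0,0.0015],"twist":[0,0,0],"hand":100},{"translation":[-0.010,0,0.003],"twist":[0,0,0],"hand":100},{"translation":[-0.015,0,0.0045],"twist":[0,0,0],"hand":100},{"translation":[-0.020,0,0.006],"twist":[0,0,0],"hand":100},{"translation":[-0.0245,0,0.008],"twist":[0,0,0],"hand":100}]'
python3 -m creep '[{"translation":[-0.005,0,0.003],"twist":[0,0,0],"hand":100},{"translation":[-0.010,0,0.006],"twist":[0,0,0],"hand":100},{"translation":[-0.015,0,0.009],"twist":[0,0,0],"hand":100},{"translation":[-0.020,0,0.012],"twist":[0,0,0],"hand":100},{"translation":[-0.0255,0,0.016],"twist":[0,0,0],"hand":100}]'
python3 - <<'E'
from h import *
inbox()
p,r,s=tool(); P=B.inv().apply(p-O)+[.046,0,-.025]-[.076,0,.092]; print(P)
E
```

```text
time: 4.0
tool_pos: [0.5072, -0.1103, 0.187]
tool_rot: [-0.553, 1.562, -0.5]
contact_force: [0.9, 0.3, 1.1]
opening: 0.0919
time: 4.5
tool_pos: [0.5232, -0.1093, 0.213]
tool_rot: [-0.558, 1.562, -0.505]
contact_force: [1.8, -0.9, -0.2]
opening: 0.0916
t 4.50 box tcp [-0.0137 -0.0036  0.213 ] F [ 1.8052 -0.9233 -0.2244] open 0.0916 R [[0.007, 0.002, 1.0], [-0.004, 1.0, -0.002], [-1.0, -0.004, 0.007]]
[-0.0437 -0.0036  0.096 ]
```

```bash
python3 -m creep '[{"translation":[-0.004,0,0.005],"twist":[0,0,0],"hand":100},{"translation":[-0.008,0,0.010],"twist":[0,0,0],"hand":100},{"translation":[-0.012,0,0.015],"twist":[0,0,0],"hand":100},{"translation":[-0.016,0,0.021],"twist":[0,0,0],"hand":100},{"translation":[-0.019,0,0.0265],"twist":[0,0,0],"hand":100}]'
python3 -m creep '[{"translation":[-0.001,0,0.006],"twist":[0,0,0],"hand":100},{"translation":[-0.002,0,0.012],"twist":[0,0,0],"hand":100},{"translation":[-0.003,0,0.018],"twist":[0,0,0],"hand":100},{"translation":[-0.004,0,0.024],"twist":[0,0,0],"hand":100},{"translation":[-0.005,0,0.030],"twist":[0,0,0],"hand":100}]'
python3 - <<'E'
from h import *
inbox()
p,r,s=tool(); P=B.inv().apply(p-O)+[.046,0,-.025]-[.076,0,.092]; print(P)
im=robot.read_camera("side"); u,v=proj("side",bw(0,0,.15)).astype(int)
cv2.imwrite("pics/c5.png",cv2.resize(im[v-75:v+75,u-100:u+100],None,fx=3.5,fy=3.5,interpolation=cv2.INTER_CUBIC))
E
```

```text
time: 5.0
tool_pos: [0.55, -0.1078, 0.2325]
tool_rot: [-0.562, 1.562, -0.509]
contact_force: [0.0, -0.3, 0.1]
opening: 0.0916
time: 5.5
tool_pos: [0.5804, -0.1062, 0.2376]
tool_rot: [-0.57, 1.563, -0.518]
contact_force: [0.4, 0.0, -1.4]
opening: 0.0917
t 5.50 box tcp [ 0.0436 -0.0036  0.2376] F [ 0.4213  0.0127 -1.3631] open 0.0917 R [[0.007, 0.002, 1.0], [-0.004, 1.0, -0.002], [-1.0, -0.004, 0.007]]
[ 0.0136 -0.0036  0.1206]
```

View pics/c5.png

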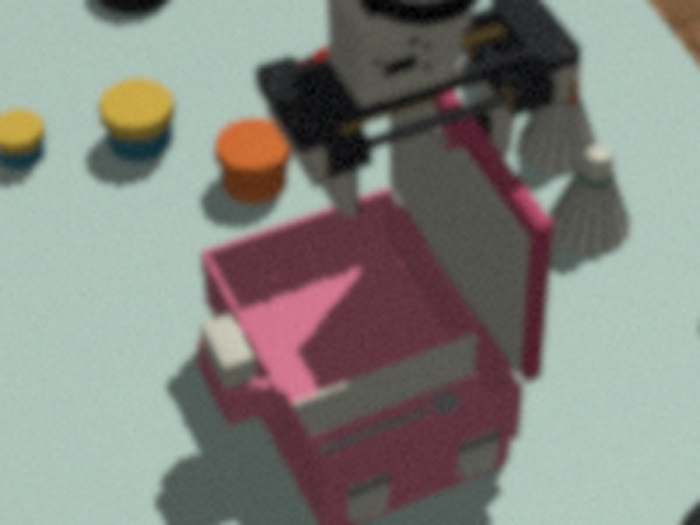

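The lid stands about vertical between the fingers, and the large compartment is empty. I'll let it back to its stop, then rise clear.

```bash
python3 -m creep '[{"translation":[0.001,0,0.006],"twist":[0,0,0],"hand":100},{"translation":[0.002,0,0.012],"twist":[0,0,0],"hand":100},{"translation":[0.004,0,0.018],"twist":[0,0,0],"hand":100},{"translation":[0.006,0,0.024],"twist":[0,0,0],"hand":100},{"translation":[0.006,0,0.030],"twist":[0,0,0],"hand":100}]'
python3 -m creep '[{"translation":[0,0,0.006],"twist":[0,0,0],"hand":100},{"translation":[0,0,0.012],"twist":[0,0,0],"hand":100},{"translation":[0,0,0.018],"twist":[0,0,0],"hand":100},{"translation":[0,0,0.024],"twist":[0,0,0],"hand":100},{"translation":[0,0,0.028],"twist":[0,0,0],"hand":100}]'
python3 -m creep '[{"translation":[-0.01,0,0],"twist":[0,0,0],"hand":100},{"translation":[-0.03,0,0],"twist":[0,0,0],"hand":100},{"translation":[-0.06,0,0],"twist":[0,0,0],"hand":100},{"translation":[-0.10,0,0],"twist":[0,0,0],"hand":100},{"translation":[-0.13,0,-0.02],"twist":[0,0,0],"hand":100}]'
python3 - <<'E'
from h import *
inbox()
p,r,s=tool(); print(r.as_matrix(), s["qpos"])
go([.4677,.2152,.25],down(YAW+np.pi/2)); go([.4677,.2152,.25],down(YAW-np.pi/2))
im=robot.read_camera("side"); u,v=proj("side",bw(0,0.1,.12)).astype(int)
cv2.imwrite("pics/c6.png",cv2.resize(im[v-75:v+95,u-110:u+110],None,fx=3.5,fy=3.5,interpolation=cv2.INTER_CUBIC))
E
```

```text
time: 6.05
tool_pos: [0.6114, -0.1046, 0.2314]
tool_rot: [-0.555, 1.563, -0.502]
contact_force: [-0.1, 1.0, -0.5]
opening: 0.0917
time: 6.55
tool_pos: [0.6399, -0.1031, 0.2315]
tool_rot: [-0.563, 1.563, -0.511]
contact_force: [-0.6, 0.4, 0.4]
opening: 0.0922
time: 7.05
tool_pos: [0.6198, -0.1036, 0.3639]
tool_rot: [-0.492, 1.56, -0.439]
contact_force: [-0.3, 0.7, 0.8]
opening: 0.0916
t 7.05 box tcp [ 0.0831 -0.0031  0.3639] F [-0.3197  0.6576  0.7553] open 0.0916 R [[0.009, 0.002, 1.0], [-0.005, 1.0, -0.002], [-1.0, -0.005, 0.009]]
[[ 0.0095 -0.0531  0.9985]
 [-0.0045  0.9986  0.0532]
 [-0.9999 -0.005   0.0092]] [-0.2867  0.4905  0.9908 -0.0016  1.6499 -0.34  ]
from [ 0.6198 -0.1036  0.3639] trans [ 0.1111  0.327  -0.1359] twist [-1.5726  0.0034  0.0112]
from [ 0.6198 -0.1036  0.3639] trans [ 0.1111  0.327  -0.1359] twist [ 1.569   0.0112 -0.0034]
```

View pics/c6.png

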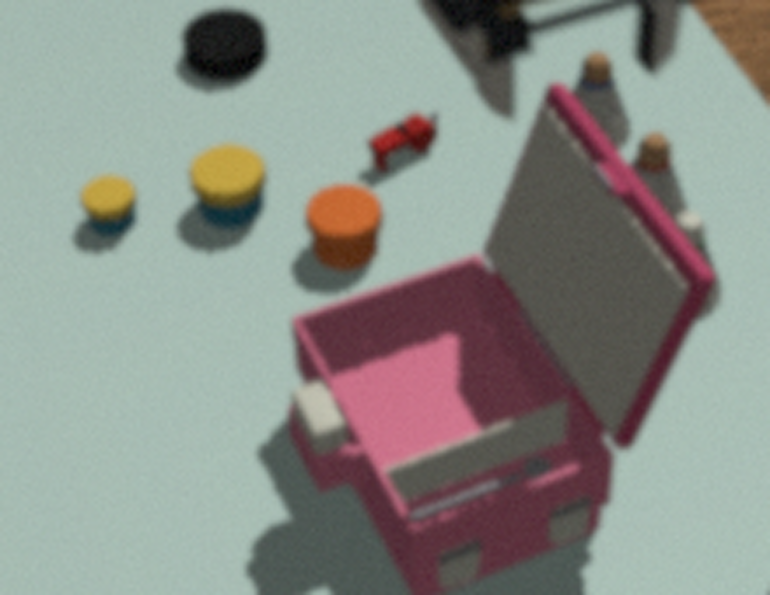

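The lid is right back at its stop and the lunchbox is clear. The pot with the larger yellow cap is at (228,180), away from its neighbours. Now going to it, jaws along the lunchbox's y axis.

```bash
python3 -m creep '[{"translation":[0,0.03,-0.013],"twist":[-0.14,0,0.002],"hand":100},{"translation":[0,0.06,-0.026],"twist":[-0.28,0,0.004],"hand":100},{"translation":[0,0.10,-0.04],"twist":[-0.42,0,0.006],"hand":100},{"translation":[0,0.14,-0.055],"twist":[-0.56,0,0.008],"hand":100},{"translation":[0,0.18,-0.07],"twist":[-0.7,0,0.01],"hand":100}]'
python3 -c "
from h import *
go([.4677,.2152,.15],down(YAW+np.pi/2))"
```

```text
time: 7.6
tool_pos: [0.5373, 0.0732, 0.3686]
tool_rot: [-0.628, 1.557, 0.13]
contact_force: [0.2, 1.1, -0.4]
opening: 0.0916
from [0.5373 0.0732 0.3686] trans [0.2179 0.1527 0.0446] twist [-0.8678  0.0068  0.0122]
```

```bash
python3 -m creep '[{"translation":[0.02,0.03,0.009],"twist":[-0.14,0,0.005],"hand":100},{"translation":[0.05,0.06,0.018],"twist":[-0.28,0,0.01],"hand":100},{"translation":[0.08,0.09,0.027],"twist":[-0.42,0.003,0.012],"hand":100},{"translation":[0.11,0.12,0.036],"twist":[-0.56,0.005,0.012],"hand":100},{"translation":[0.14,0.15,0.044],"twist":[-0.7,0.006,0.012],"hand":100}]'
python3 -c "
from h import *
go([.4677,.2152,.10],down(YAW+np.pi/2))"
```

```text
time: 8.1
tool_pos: [0.4674, 0.2137, 0.2277]
tool_rot: [-0.564, 1.568, 0.9]
contact_force: [0.3, 1.0, 0.0]
opening: 0.0917
from [0.4674 0.2137 0.2277] trans [0.1277 0.     0.0012] twist [-0.1622  0.0021  0.0016]
```

```bash
python3 -m creep '[{"translation":[0.03,0,0.001],"twist":[-0.1,0.002,0.0016],"hand":100},{"translation":[0.07,0,0.001],"twist":[-0.162,0.002,0.0016],"hand":100},{"translation":[0.11,0,0.001],"twist":[-0.162,0.002,0.0016],"hand":100},{"translation":[0.128,0,0.001],"twist":[-0.162,0.002,0.0016],"hand":100},{"translation":[0.128,0,0.001],"twist":[-0.162,0.002,0.0016],"hand":100}]'
python3 - <<'E'
from h import *
go([.4677,.2152,.033],down(YAW+np.pi/2))
im=robot.read_camera("side"); u,v=proj("side",[.468,.215,.06]).astype(int)
cv2.imwrite("pics/c7.png",cv2.resize(im[v-60:v+60,u-80:u+80],None,fx=4,fy=4,interpolation=cv2.INTER_CUBIC))
E
```

```text
time: 8.6
tool_pos: [0.4663, 0.2145, 0.0978]
tool_rot: [1.793, 1.566, -2.865]
contact_force: [0.3, -0.1, 0.7]
opening: 0.092
from [0.4663 0.2145 0.0978] trans [ 0.0648 -0.0018  0.0007] twist [-0.0001 -0.0011 -0.0048]
```

View pics/c7.png

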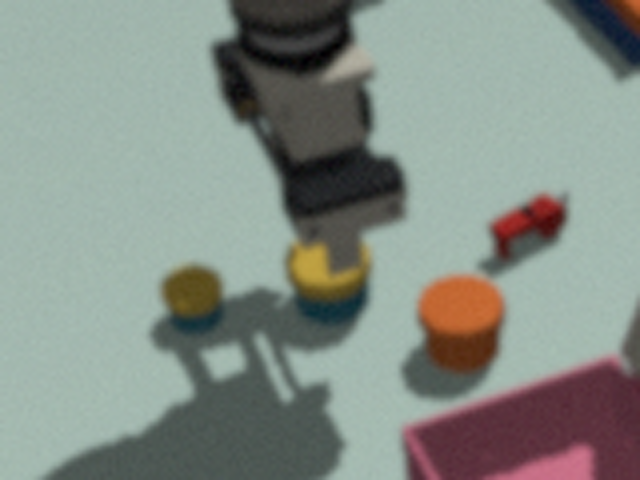

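The gripper straddles the pot at (328,280) in the crop, well clear of the orange one. I'll descend, grip at 15 N and lift a little.

```bash
python3 -m creep '[{"translation":[0.02,-0.0018,0],"twist":[0,0,-0.004],"hand":100},{"translation":[0.04,-0.0018,0],"twist":[0,0,-0.004],"hand":100},{"translation":[0.055,-0.0018,0],"twist":[0,0,-0.004],"hand":100},{"translation":[0.065,-0.0018,0],"twist":[0,0,-0.004],"hand":100},{"translation":[0.065,-0.0018,0],"twist":[0,0,-0.004],"hand":100}]'
python3 -m creep '[{"translation":[0,0,0],"twist":[0,0,0],"hand":60},{"translation":[0,0,0],"twist":[0,0,0],"hand":50},{"translation":[0,0,0],"twist":[0,0,0],"hand":40},{"translation":[0,0,0],"twist":[0,0,0],"hand":40},{"translation":[0,0,0],"twist":[0,0,0],"hand":40}]' 15
python3 -m creep '[{"translation":[0,0,0],"twist":[0,0,0],"hand":40},{"translation":[0,0,0],"twist":[0,0,0],"hand":40},{"translation":[-0.01,0,0],"twist":[0,0,0],"hand":40},{"translation":[-0.03,0,0],"twist":[0,0,0],"hand":40},{"translation":[-0.05,0,0],"twist":[0,0,0],"hand":40}]'
python3 - <<'E'
from h import *
inbox()
go(bw(0,.0295,.25),down(YAW+np.pi/2))
E
```

```text
time: 9.15
tool_pos: [0.4695, 0.215, 0.0349]
tool_rot: [-1.658, 1.568, -0.032]
contact_force: [0.5, 0.3, -0.9]
opening: 0.0916
time: 9.65
tool_pos: [0.4697, 0.215, 0.0353]
tool_rot: [-1.583, 1.567, 0.043]
contact_force: [-0.8, -0.7, 3.3]
opening: 0.0594
time: 10.15
tool_pos: [0.4692, 0.2149, 0.086]
tool_rot: [-1.697, 1.568, -0.071]
contact_force: [0.1, -0.1, -0.8]
opening: 0.0596
t 10.15 box tcp [-0.0497  0.3231  0.086 ] F [ 0.0525 -0.1187 -0.8004] open 0.0596 R [[0.002, -1.0, 0.0], [-0.0, 0.0, 1.0], [-1.0, -0.002, -0.0]]
from [0.4692 0.2149 0.086 ] trans [-0.1638 -0.0502 -0.2937] twist [-0.0003 -0.0003  0.0024]
```

Opening is 59.6 mm, so the pot is held. Carry it over the compartment.

```bash
python3 -m creep '[{"translation":[-0.03,0,0],"twist":[0,0,0],"hand":40},{"translation":[-0.06,0,-0.01],"twist":[0,0,0],"hand":40},{"translation":[-0.09,-0.005,-0.03],"twist":[0,0,0],"hand":40},{"translation":[-0.11,-0.015,-0.06],"twist":[0,0,0],"hand":40},{"translation":[-0.11,-0.025,-0.10],"twist":[0,0,0],"hand":40}]'
python3 -m creep '[{"translation":[0,-0.006,-0.04],"twist":[0,0,0],"hand":40},{"translation":[0,-0.012,-0.08],"twist":[0,0,0],"hand":40},{"translation":[0,-0.02,-0.12],"twist":[0,0,0],"hand":40},{"translation":[0,-0.025,-0.15],"twist":[0,0,0],"hand":40},{"translation":[0,-0.025,-0.17],"twist":[0,0,0],"hand":40}]'
python3 -c "
from h import *
inbox()
go(bw(-.003,.0295,.12),down(YAW+np.pi/2))"
```

```text
time: 10.65
tool_pos: [0.5009, 0.1166, 0.2]
tool_rot: [-1.548, 1.562, 0.08]
contact_force: [1.0, -0.1, -1.4]
opening: 0.0597
time: 11.15
tool_pos: [0.5359, -0.0541, 0.2007]
tool_rot: [-1.603, 1.561, 0.023]
contact_force: [-0.6, -0.5, -1.0]
opening: 0.0598
t 11.15 box tcp [0.0021 0.0509 0.2007] F [-0.6089 -0.467  -0.9769] open 0.0598 R [[0.01, -1.0, -0.0], [-0.0, -0.0, 1.0], [-1.0, -0.01, -0.0]]
from [ 0.5359 -0.0541  0.2007] trans [ 0.0806  0.0059 -0.0213] twist [ 0.0002 -0.0003  0.0097]
```

```bash
python3 -m creep '[{"translation":[0.0,0.003,-0.012],"twist":[0,0,0.005],"hand":40},{"translation":[0.0,0.006,-0.021],"twist":[0,0,0.0095],"hand":40},{"translation":[0.02,0.006,-0.021],"twist":[0,0,0.0095],"hand":40},{"translation":[0.04,0.006,-0.021],"twist":[0,0,0.0095],"hand":40},{"translation":[0.05,0.006,-0.021],"twist":[0,0,0.0095],"hand":40}]'
python3 - <<'E'
from h import *
inbox()
go(bw(-.003,.0295,.078),down(YAW+np.pi/2))
im=robot.read_camera("side"); u,v=proj("side",bw(0,0,.12)).astype(int)
cv2.imwrite("pics/c8.png",cv2.resize(im[v-75:v+75,u-90:u+90],None,fx=4,fy=4,interpolation=cv2.INTER_CUBIC))
E
```

```text
time: 11.65
tool_pos: [0.5305, -0.0746, 0.1494]
tool_rot: [1.269, 1.568, 2.896]
contact_force: [-0.2, 0.3, -0.8]
opening: 0.0597
t 11.65 box tcp [-0.0044  0.0307  0.1494] F [-0.1924  0.2689 -0.7895] open 0.0597 R [[-0.002, -1.0, -0.001], [0.001, -0.001, 1.0], [-1.0, 0.002, 0.001]]
from [ 0.5305 -0.0746  0.1494] trans [ 0.0714 -0.0016 -0.0013] twist [ 0.0009  0.0007 -0.0023]
```

View pics/c8.png

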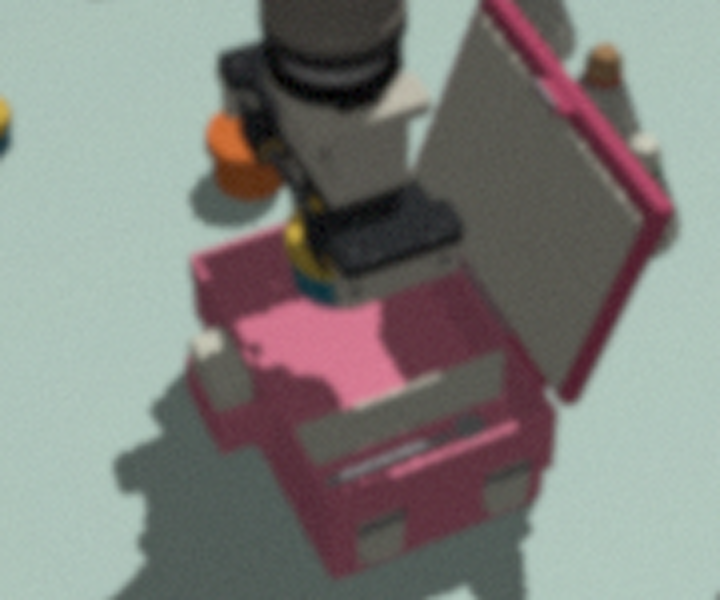

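The pot hangs over the compartment, clear of the divider and the lid. Lower it gently.

```bash
python3 -m creep '[{"translation":[0.02,-0.0016,-0.001],"twist":[0,0,-0.002],"hand":40},{"translation":[0.04,-0.0016,-0.001],"twist":[0,0,-0.002],"hand":40},{"translation":[0.06,-0.0016,-0.001],"twist":[0,0,-0.002],"hand":40},{"translation":[0.07,-0.0016,-0.001],"twist":[0,0,-0.002],"hand":40},{"translation":[0.07,-0.0016,-0.001],"twist":[0,0,-0.002],"hand":40}]'
python3 -m creep '[{"translation":[0.001,0,0],"twist":[0,0,0],"hand":40},{"translation":[0.002,0,0],"twist":[0,0,0],"hand":40},{"translation":[0.002,0,0],"twist":[0,0,0],"hand":40}]'
python3 -c "
from h import *
inbox()"
```

```text
time: 12.2
tool_pos: [0.531, -0.0748, 0.0777]
tool_rot: [1.095, 1.567, 2.722]
contact_force: [-0.9, 0.6, -0.4]
opening: 0.0597
time: 12.5
tool_pos: [0.5314, -0.0749, 0.0764]
tool_rot: [1.033, 1.568, 2.661]
contact_force: [-1.1, 0.5, -0.9]
opening: 0.0598
t 12.50 box tcp [-0.0035  0.0303  0.0764] F [-1.0995  0.4556 -0.9355] open 0.0598 R [[-0.003, -1.0, -0.002], [0.002, -0.002, 1.0], [-1.0, 0.003, 0.002]]
```

```bash
python3 -m creep '[{"translation":[0.001,0,0],"twist":[0,0,0],"hand":40},{"translation":[0.002,0,0],"twist":[0,0,0],"hand":40},{"translation":[0.002,0,0],"twist":[0,0,0],"hand":40}]'
python3 -c "
from h import *
inbox()"
```

```text
time: 12.8
tool_pos: [0.5317, -0.075, 0.0752]
tool_rot: [0.943, 1.569, 2.571]
contact_force: [-1.6, 0.1, 4.5]
opening: 0.0598
t 12.80 box tcp [-0.0032  0.0302  0.0752] F [-1.642   0.1315  4.5233] open 0.0598 R [[-0.002, -1.0, -0.002], [0.001, -0.002, 1.0], [-1.0, 0.002, 0.001]]
```

Touched down at 4.5 N. Release partway (78 %) and withdraw.

```bash
python3 -m creep '[{"translation":[0,0,0],"twist":[0,0,0],"hand":68},{"translation":[0,0,0],"twist":[0,0,0],"hand":72},{"translation":[0,0,0],"twist":[0,0,0],"hand":76},{"translation":[0,0,0],"twist":[0,0,0],"hand":80},{"translation":[0,0,0],"twist":[0,0,0],"hand":80}]'
python3 -m creep '[{"translation":[-0.005,0,0],"twist":[0,0,0],"hand":80},{"translation":[-0.015,0,0],"twist":[0,0,0],"hand":80},{"translation":[-0.04,0,0],"twist":[0,0,0],"hand":80},{"translation":[-0.08,0,0],"twist":[0,0,0],"hand":80},{"translation":[-0.125,0,0],"twist":[0,0,0],"hand":80}]'
python3 -m creep '[{"translation":[-0.05,0,0],"twist":[0,0,0],"hand":0},{"translation":[-0.1,0,0],"twist":[0,0,0],"hand":0},{"translation":[-0.14,0,0],"twist":[0,0,0],"hand":0},{"translation":[-0.16,0,0],"twist":[0,0,0],"hand":0},{"translation":[-0.16,0,0],"twist":[0,0,0],"hand":0}]'
python3 - <<'E'
from h import *
inbox()
im=robot.read_camera("side"); u,v=proj("side",bw(0,0,.12)).astype(int)
cv2.imwrite("pics/c9.png",cv2.resize(im[v-75:v+75,u-90:u+90],None,fx=4,fy=4,interpolation=cv2.INTER_CUBIC))
E
```

```text
time: 13.3
tool_pos: [0.5317, -0.075, 0.0752]
tool_rot: [0.96, 1.569, 2.588]
contact_force: [-0.2, -0.4, -0.2]
opening: 0.0733
time: 13.8
tool_pos: [0.5312, -0.0749, 0.2015]
tool_rot: [1.084, 1.567, 2.711]
contact_force: [0.9, -0.2, 0.1]
opening: 0.0732
time: 14.3
tool_pos: [0.5325, -0.0753, 0.3659]
tool_rot: [-1.787, 1.566, -0.16]
contact_force: [0.1, 0.2, -0.1]
opening: 0.0378
t 14.30 box tcp [-0.0025  0.0298  0.3659] F [ 0.0896  0.1759 -0.1259] open 0.0378 R [[0.004, -1.0, -0.002], [-0.001, -0.002, 1.0], [-1.0, -0.004, -0.001]]
```

View pics/c9.png

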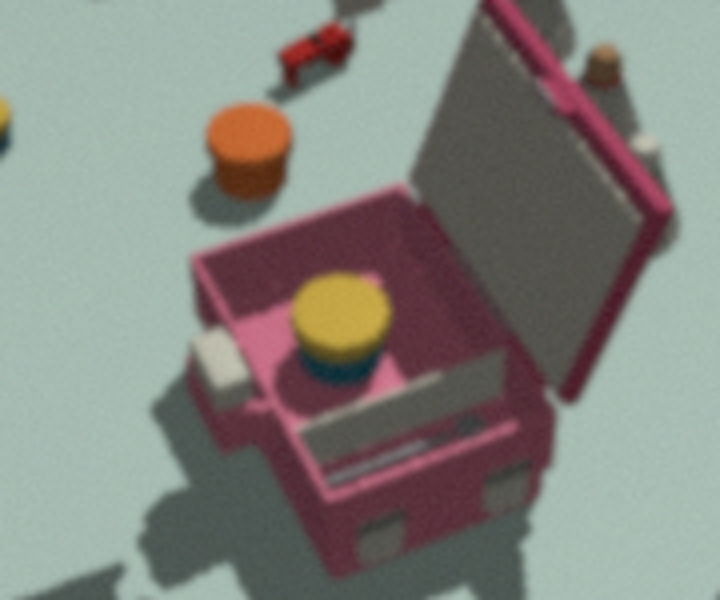

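The pot stands upright in the large compartment at (340,330) and is let go, with the lid still fully back. Now behind the lid with closed fingers.

```bash
python3 -m creep '[{"translation":[0,-0.04,-0.01],"twist":[0,0,0],"hand":0},{"translation":[0,-0.08,-0.02],"twist":[0,0,0],"hand":0},{"translation":[0,-0.12,-0.03],"twist":[0,0,0],"hand":0},{"translation":[0,-0.16,-0.03],"twist":[0,0,0],"hand":0},{"translation":[0,-0.178,-0.03],"twist":[0,0,0],"hand":0}]' 30
python3 -c "
from h import *
inbox()
go(bw(.176,0,.228),down(YAW+np.pi/2))"
```

```text
time: 14.85
tool_pos: [0.7131, -0.095, 0.359]
tool_rot: [1.12, 1.565, 2.747]
contact_force: [0.0, -1.0, -0.1]
opening: 0.0002
t 14.85 box tcp [0.1768 0.0003 0.359 ] F [ 0.0471 -1.0004 -0.138 ] open 0.0002 R [[-0.005, -1.0, -0.002], [0.002, -0.002, 1.0], [-1.0, 0.005, 0.002]]
from [ 0.7131 -0.095   0.359 ] trans [ 0.131   0.0001 -0.0006] twist [ 0.0016  0.0023 -0.0048]
```

```bash
python3 -m creep '[{"translation":[0.03,0,0],"twist":[0,0.002,-0.005],"hand":0},{"translation":[0.065,0,0],"twist":[0,0.002,-0.005],"hand":0},{"translation":[0.1,0,0],"twist":[0,0.002,-0.005],"hand":0},{"translation":[0.128,0,0],"twist":[0,0.002,-0.005],"hand":0},{"translation":[0.131,0,0],"twist":[0,0.002,-0.005],"hand":0}]'
cat >> h.py <<'E'
def prel():
    p,r,s=tool(); print("t %.2f"%s["time"],"P",B.inv().apply(p-O)+[-.0095,0,-.025]-[.076,0,.092],"F",B.inv().apply(s["contact_force"]))
E
python3 -c "
from h import *
inbox();prel()"
```

```text
time: 15.35
tool_pos: [0.7099, -0.0941, 0.2212]
tool_rot: [1.242, 1.559, 2.869]
contact_force: [0.1, 0.3, -0.9]
opening: 0.0008
t 15.35 box tcp [0.1736 0.0013 0.2212] F [ 0.0628  0.2596 -0.8662] open 0.0008 R [[-0.011, -1.0, -0.002], [0.004, -0.002, 1.0], [-1.0, 0.011, 0.004]]
t 15.35 P [0.0881 0.0013 0.1042] F [ 0.077   0.2557 -0.8662]
```

```bash
python3 -m creep '[{"translation":[-0.004,0.010,0],"twist":[0,0,0.005],"hand":0},{"translation":[-0.008,0.020,0],"twist":[0,0,0.01],"hand":0},{"translation":[-0.008,0.030,0],"twist":[0,0,0.01],"hand":0},{"translation":[-0.009,0.038,0],"twist":[0,0,0.01],"hand":0},{"translation":[-0.010,0.046,0],"twist":[0,0,0.01],"hand":0}]'
python3 -m creep '[{"translation":[-0.001,0.006,0],"twist":[0,0,0],"hand":0},{"translation":[-0.003,0.012,0],"twist":[0,0,0],"hand":0},{"translation":[-0.004,0.018,0],"twist":[0,0,0],"hand":0},{"translation":[-0.005,0.024,0],"twist":[0,0,0],"hand":0},{"translation":[-0.006,0.030,0],"twist":[0,0,0],"hand":0}]'
python3 -c "
from h import *
prel()"
```

```text
time: 15.85
tool_pos: [0.6638, -0.0969, 0.2331]
tool_rot: [1.404, 1.551, 3.032]
contact_force: [-0.2, 0.3, -0.9]
opening: 0.0009
time: 16.35
tool_pos: [0.6335, -0.0986, 0.2396]
tool_rot: [1.402, 1.551, 3.03]
contact_force: [0.3, 0.4, 0.3]
opening: 0.0003
t 16.35 P [0.0116 0.001  0.1226] F [0.3678 0.413  0.3344]
```

```bash
python3 -m creep '[{"translation":[0.001,0.006,0],"twist":[0,0,-0.004],"hand":0},{"translation":[0.003,0.012,0],"twist":[0,0,-0.008],"hand":0},{"translation":[0.005,0.018,0],"twist":[0,0,-0.012],"hand":0},{"translation":[0.007,0.024,0],"twist":[0,0,-0.016],"hand":0},{"translation":[0.008,0.029,0],"twist":[0,0,-0.02],"hand":0}]'
python3 -m creep '[{"translation":[0.001,0.007,0],"twist":[0,0,0],"hand":0},{"translation":[0.002,0.014,0],"twist":[0,0,0],"hand":0},{"translation":[0.003,0.021,0],"twist":[0,0,0],"hand":0},{"translation":[0.004,0.028,0],"twist":[0,0,0],"hand":0},{"translation":[0.006,0.035,0],"twist":[0,0,0],"hand":0}]'
python3 -c "
from h import *
prel()
s=robot.read_camera('side'); cv2.imwrite('pics/mid.png',s)"
```

```text
time: 16.85
tool_pos: [0.6038, -0.1003, 0.2319]
tool_rot: [-0.163, 1.567, 1.464]
contact_force: [1.2, 0.6, 1.8]
opening: 0.0006
time: 17.35
tool_pos: [0.5683, -0.1023, 0.2259]
tool_rot: [-0.259, 1.567, 1.368]
contact_force: [0.4, -0.5, -0.3]
opening: 0.0006
t 17.35 P [-0.0537  0.001   0.1089] F [ 0.3924 -0.4794 -0.34  ]
```

```bash
python3 -m creep '[{"translation":[0.003,0.007,0],"twist":[0,0,0],"hand":0},{"translation":[0.006,0.014,0],"twist":[0,0,0],"hand":0},{"translation":[0.010,0.021,0],"twist":[0,0,0],"hand":0},{"translation":[0.014,0.027,0],"twist":[0,0,0],"hand":0},{"translation":[0.018,0.033,0],"twist":[0,0,0],"hand":0}]'
python3 -m creep '[{"translation":[0.005,0.006,0],"twist":[0,0,0],"hand":0},{"translation":[0.010,0.012,0],"twist":[0,0,0],"hand":0},{"translation":[0.016,0.018,0],"twist":[0,0,0],"hand":0},{"translation":[0.022,0.023,0],"twist":[0,0,0],"hand":0},{"translation":[0.028,0.028,0],"twist":[0,0,0],"hand":0}]'
python3 -m creep '[{"translation":[0.006,0.004,0],"twist":[0,0,0],"hand":0},{"translation":[0.012,0.008,0],"twist":[0,0,0],"hand":0},{"translation":[0.018,0.011,0],"twist":[0,0,0],"hand":0},{"translation":[0.024,0.013,0],"twist":[0,0,0],"hand":0},{"translation":[0.029,0.015,0],"twist":[0,0,0],"hand":0}]'
python3 -c "
from h import *
prel();inbox()"
```

```text
time: 17.9
tool_pos: [0.5338, -0.104, 0.2072]
tool_rot: [0.212, 1.567, 1.839]
contact_force: [0.9, 0.8, -0.4]
opening: 0.0006
time: 18.4
tool_pos: [0.5053, -0.1055, 0.1787]
tool_rot: [0.226, 1.567, 1.853]
contact_force: [0.6, -0.2, 1.4]
opening: 0.0002
time: 18.9
tool_pos: [0.4902, -0.1063, 0.1491]
tool_rot: [0.262, 1.567, 1.889]
contact_force: [0.4, -0.4, 0.7]
opening: 0.0003
t 18.90 P [-0.1319  0.0013  0.0321] F [ 0.3533 -0.4335  0.7488]
t 18.90 box tcp [-0.0464  0.0013  0.1491] F [ 0.3766 -0.4135  0.7488] open 0.0003 R [[-0.001, -1.0, -0.001], [0.004, -0.001, 1.0], [-1.0, 0.001, 0.004]]
```

```bash
python3 -m creep '[{"translation":[0.004,0.003,0],"twist":[0,0,0],"hand":0},{"translation":[0.008,0.006,0],"twist":[0,0,0],"hand":0},{"translation":[0.012,0.008,0],"twist":[0,0,0],"hand":0},{"translation":[0.014,0.008,0],"twist":[0,0,0],"hand":0},{"translation":[0.016,0.008,0],"twist":[0,0,0],"hand":0}]'
python3 -m creep '[{"translation":[0.001,0,0],"twist":[0,0,0],"hand":0},{"translation":[0.002,0,0],"twist":[0,0,0],"hand":0},{"translation":[0.003,0,0],"twist":[0,0,0],"hand":0}]'
python3 -c "
from h import *
prel()"
```

```text
time: 19.4
tool_pos: [0.4822, -0.1067, 0.1332]
tool_rot: [0.188, 1.567, 1.815]
contact_force: [0.8, -0.8, 1.7]
opening: 0.0005
time: 19.7
tool_pos: [0.4817, -0.1067, 0.1301]
tool_rot: [0.428, 1.567, 2.055]
contact_force: [-3.5, 0.4, 5.7]
opening: 0.0005
t 19.70 P [-0.1404  0.0013  0.0131] F [-3.4252  0.5484  5.6526]
```

```bash
python3 -m creep '[{"translation":[0.001,0,0],"twist":[0,0,0],"hand":0},{"translation":[0.002,0,0],"twist":[0,0,0],"hand":0},{"translation":[0.002,0,0],"twist":[0,0,0],"hand":0}]'
python3 -c "
from h import *
prel()"
```

```text
time: 20.0
tool_pos: [0.4816, -0.1067, 0.1287]
tool_rot: [0.46, 1.567, 2.087]
contact_force: [-4.0, -0.1, 10.1]
opening: 0.0005
t 20.00 P [-0.1405  0.0013  0.0117] F [-4.0154  0.1635 10.1056]
```

```bash
python3 -m creep '[{"translation":[0.001,0,0],"twist":[0,0,0],"hand":0},{"translation":[0.0025,0,0],"twist":[0,0,0],"hand":0},{"translation":[0.0025,0,0],"twist":[0,0,0],"hand":0}]'
python3 -m creep '[{"translation":[-0.002,0,0],"twist":[0,0,0],"hand":0},{"translation":[-0.006,-0.002,0],"twist":[0,0,0],"hand":0},{"translation":[-0.012,-0.005,0],"twist":[0,0,0],"hand":0},{"translation":[-0.018,-0.007,0],"twist":[0,0,0],"hand":0},{"translation":[-0.025,-0.008,0],"twist":[0,0,0],"hand":0}]'
python3 - <<'E'
from h import *
prel()
im=robot.read_camera("side"); u,v=proj("side",bw(0,0,.1)).astype(int)
# predicted corners of lid shut
a=im[v-75:v+75,u-90:u+90].copy()
a=cv2.resize(a,None,fx=4,fy=4,interpolation=cv2.INTER_CUBIC)
for th,col in((0,(0,255,0)),(.15,(255,255,0))):
    for y in(-.105,.105):
        x=.076-.157*np.cos(th)+.014*np.sin(th); z=.092+.157*np.sin(th)+.014*np.cos(th)
        q=(proj("side",bw(x,y,z))-[u-90,v-75])*4; cv2.circle(a,tuple(int(k) for k in q),4,col,1)
cv2.imwrite("pics/c10.png",a)
E
```

```text
time: 20.3
tool_pos: [0.4815, -0.1067, 0.1273]
tool_rot: [0.406, 1.567, 2.034]
contact_force: [-5.1, 1.5, 14.2]
opening: 0.0006
time: 20.8
tool_pos: [0.4898, -0.1063, 0.1525]
tool_rot: [0.458, 1.567, 2.086]
contact_force: [0.3, -0.2, -0.2]
opening: 0.0005
t 20.80 P [-0.1323  0.0013  0.0355] F [ 0.2667 -0.1934 -0.2405]
```

View pics/c10.png

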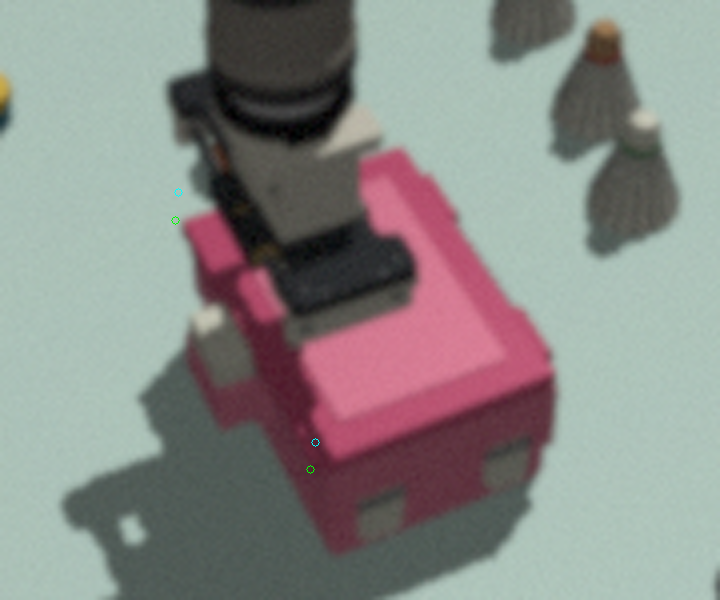

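The lid looks shut, with no gap along the end and the button up at (215,340). Before I take the finger away, I'll check numerically against the first picture: the shut lid's front corner must be at the same pixel.

Run:
```python
from h import *
a=cv2.imread("pics/side0.png"); b=robot.read_camera("side")
u,v=proj("side",bw(0,0,.1)).astype(int)
for nm,(cx,cy) in dict(frontcorner=(330,462),backcorner=(550,375),latch=(380,537),button=(220,345)).items():
    x=u-90+cx//4; y=v-75+cy//4; t=a[y-8:y+9,x-8:x+9]; w=b[y-20:y+21,x-20:x+21]
    m=cv2.matchTemplate(w,t,cv2.TM_CCOEFF_NORMED); _,s,_,l=cv2.minMaxLoc(m); print(nm,(x,y),"shift",l[0]-12,l[1]-12,"score %.2f"%s)
inbox()
```

```text
frontcorner (np.int64(307), np.int64(292)) shift 4 -1 score 0.98
backcorner (np.int64(362), np.int64(270)) shift 0 0 score 1.00
latch (np.int64(320), np.int64(311)) shift 0 0 score 0.96
button (np.int64(280), np.int64(263)) shift 2 6 score 0.66
t 20.90 box tcp [-0.0463  0.001   0.1533] F [ 0.3139  0.4332 -0.0431] open 0.0006 R [[0.0, -1.0, -0.002], [0.002, -0.002, 1.0], [-1.0, -0.0, 0.002]]
```

```bash
python3 -m creep '[{"translation":[-0.006,-0.002,0],"twist":[0,0,0],"hand":0},{"translation":[-0.012,-0.005,0],"twist":[0,0,0],"hand":0},{"translation":[-0.02,-0.010,0],"twist":[0,0,0],"hand":0},{"translation":[-0.03,-0.015,0],"twist":[0,0,0],"hand":0},{"translation":[-0.04,-0.02,0],"twist":[0,0,0],"hand":0}]'
cat > chk.py <<'E'
from h import *
a=cv2.imread("pics/side0.png"); b=robot.read_camera("side")
for nm,(x,y) in dict(frontR=(304,310-16),endmid=(333,281),backR=(362,270),latch=(320,311),button=(281,262),frontL=(273,230)).items():
    t=a[y-6:y+7,x-6:x+7]; w=b[y-18:y+19,x-18:x+19]
    m=cv2.matchTemplate(w,t,cv2.TM_CCOEFF_NORMED); _,s,_,l=cv2.minMaxLoc(m); print(nm,(x,y),"shift",l[0]-12,l[1]-12,"score %.2f at0 %.2f"%(s,m[12,12]))
H=lambda i:cv2.cvtColor(i,cv2.COLOR_BGR2HSV)
for i in(a,b):
    h=H(i); k=(h[...,0]>160)&(h[...,1]>90); print("pink px rows, cols 296-360/8:",[int(np.flatnonzero(k[200:330,c])[-1])+200 for c in range(300,361,12)])
    for y in range(272,296,4): print(y,i[y,290:330:4,2])
inbox()
E
python3 chk.py
```

```text
time: 21.4
tool_pos: [0.5108, -0.1055, 0.1943]
tool_rot: [-0.34, 1.568, 1.287]
contact_force: [-0.1, 0.3, -0.0]
opening: 0.0002
frontR (304, 294) shift 3 -1 score 0.97 at0 0.65
endmid (333, 281) shift -5 2 score 1.00 at0 1.00
backR (362, 270) shift 0 0 score 1.00 at0 1.00
latch (320, 311) shift 0 0 score 0.91 at0 0.91
button (281, 262) shift -2 -1 score 0.75 at0 0.65
frontL (273, 230) shift 0 0 score 1.00 at0 1.00
pink px rows, cols 296-360/8: [299, 313, 297, 303, 287, 286]
272 [ 95 170 182 178 210 213 213 216 215 218]
276 [ 97 112 184 183 190 216 214 217 208 190]
280 [ 97  87 160 183 180 207 193 184 189 187]
284 [ 86  89  99 182 183 184 184 188 181 158]
288 [ 79  88  90 148 185 183 171 131  89  89]
292 [ 83  81  90  91 146 101  87  96  95  94]
pink px rows, cols 296-360/8: [300, 312, 297, 303, 287, 286]
272 [ 87  77  78 155 206 210 211 208 208 212]
276 [ 93  78  81  92 183 207 213 211 205 187]
280 [ 91  85  81  79 149 202 190 182 181 184]
284 [ 82  89  80  81 169 178 182 181 176 154]
288 [ 80  84  84  82 144 176 164 128  90  89]
292 [ 77  81  85  79  84 100  88  89  95  90]
t 21.45 box tcp [-0.0243  0.0005  0.1959] F [0.8892 0.0239 1.3548] open 0.0002 R [[0.004, -1.0, -0.002], [0.001, -0.002, 1.0], [-1.0, -0.004, 0.001]]
```

The front-left corner, end edge and back corner match the shut picture exactly. The front-right difference is only the gripper's shadow. The lid hasn't followed the finger, so it is latched. Withdraw fully and do a last numeric check.

```bash
python3 -m creep '[{"translation":[-0.04,0,0],"twist":[0,0,0],"hand":0},{"translation":[-0.08,0,0],"twist":[0,0,0],"hand":0},{"translation":[-0.12,0.02,0],"twist":[0,0,0],"hand":0},{"translation":[-0.16,0.05,0.03],"twist":[0,0,0],"hand":0},{"translation":[-0.18,0.08,0.06],"twist":[0,0,0],"hand":0}]'
python3 -m creep '[{"translation":[0,0.02,0.04],"twist":[0,0,0],"hand":0},{"translation":[0,0.03,0.08],"twist":[0,0,0],"hand":0},{"translation":[0,0.03,0.12],"twist":[0,0,0],"hand":0},{"translation":[0,0.03,0.16],"twist":[0,0,0],"hand":0},{"translation":[0,0.03,0.16],"twist":[0,0,0],"hand":0}]'
python3 chk.py
python3 - <<'E'
from h import *
a=cv2.imread("pics/side0.png"); b=robot.read_camera("side")
for nm,(x,y) in dict(whistle=(304,184),puck=(253,157),flask=(415,350),s0=(360,172),s1=(375,195),s2=(384,218)).items():
    t=a[y-12:y+13,x-12:x+13]; w=b[y-24:y+25,x-24:x+25]
    m=cv2.matchTemplate(w,t,cv2.TM_CCOEFF_NORMED); _,s,_,l=cv2.minMaxLoc(m); print(nm,l[0]-12,l[1]-12,"%.2f"%s)
E
```

```text
time: 21.95
tool_pos: [0.4313, -0.0537, 0.3758]
tool_rot: [-1.598, 1.564, 0.028]
contact_force: [0.2, 1.3, 0.9]
opening: 0.0001
time: 22.45
tool_pos: [0.3917, 0.1082, 0.3761]
tool_rot: [-1.399, 1.563, 0.233]
contact_force: [0.3, -0.2, 0.5]
opening: 0.0004
frontR (304, 294) shift 0 0 score 0.99 at0 0.99
endmid (333, 281) shift 0 0 score 1.00 at0 1.00
backR (362, 270) shift 0 0 score 1.00 at0 1.00
latch (320, 311) shift 0 0 score 0.91 at0 0.91
button (281, 262) shift 0 0 score 1.00 at0 1.00
frontL (273, 230) shift 0 0 score 1.00 at0 1.00
pink px rows, cols 296-360/8: [299, 313, 297, 303, 287, 286]
272 [ 95 170 182 178 210 213 213 216 215 218]
276 [ 97 112 184 183 190 216 214 217 208 190]
280 [ 97  87 160 183 180 207 193 184 189 187]
284 [ 86  89  99 182 183 184 184 188 181 158]
288 [ 79  88  90 148 185 183 171 131  89  89]
292 [ 83  81  90  91 146 101  87  96  95  94]
pink px rows, cols 296-360/8: [300, 313, 297, 303, 287, 287]
272 [ 88 150 164 164 194 196 196 195 198 197]
276 [ 87 100 163 167 171 194 195 194 192 173]
280 [ 85  81 145 167 166 185 176 167 168 171]
284 [ 78  81  89 164 169 167 166 168 166 144]
288 [ 69  79  76 132 167 167 154 116  82  78]
292 [ 73  74  77  82 130  95  80  84  89  88]
t 22.50 box tcp [-0.1327  0.2189  0.3759] F [ 0.2803 -0.3392 -0.0499] open 0.0002 R [[0.008, -1.0, -0.005], [-0.0, -0.005, 1.0], [-1.0, -0.008, -0.0]]
whistle 0 0 1.00
puck 0 0 1.00
flask 0 0 0.97
s0 0 0 1.00
s1 0 0 1.00
s2 0 0 1.00
```

```bash
python3 -c "
from cell import robot
print(robot.hand_in())"
```

```text
the job is handed in; nothing more can be done
None
```

The job is handed in. I pressed the catch with one finger while the other stayed over the lid, and let the lid back slowly to its stop. I set the large blue pot with the yellow cap upright in the big compartment and let it go. I then pushed the lid down, up to 14 N, until it held. It took about 22.5 s of the 72 s.

**Last checks:** at 0 px shift, the lid edges and corners, the raised button, whistle, puck, flask and all three shuttlecocks match the first picture, and the arm touches nothing.

**Did not agree at first:** two readings disagreed with the first picture while the gripper was near:
- The lid's front-right corner was shifted by 3–4 px.
- The button matched poorly.

Both matched once the arm had moved clear, so I put them down to its shadow.

**Not confirmed:**
- The force reading was too noisy (about 1 N) to show the light lid resting on the finger, so I followed its opening in pictures.
- I felt no distinct click. I judge the latch to be holding because the lid did not follow the finger up.
- The pot cannot be seen with the lid shut. It was last seen upright and released just before I closed the lid.

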